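# Refit the display glass on a parts counter scale

### The arm

A 6-joint arm with a two-finger parallel gripper is mounted at the origin on the work surface. World frame = base frame: x ahead of the robot, y to its left, z up, the work surface at z = 0. Lengths are in m, angles in rad, forces in N, time in s.
With the tool pointing down it reaches from about 0.275 to 0.85 m from the base axis. Payload 19 kg.
Tool frame: the origin (TCP) lies between the finger pads, 19 mm behind the fingertips; this is the grasp point; z points along the fingers, x is the direction in which the jaws open and shut, and the axes are right-handed (so a half turn about z gives the same grasp; the last joint's range is limited). The gripper opens to 85 mm and grips with 20 to 120 N. Pads are 22 mm wide; open, the fingers measure 114 mm over their backs; the gripper's body (76 mm by 85 mm) begins 54 mm behind the grasp point. The pads swing forward as they close: fully open they stand 13 mm farther back than shut.
Start: joints at [0.991, 0.15, 1.437, -0, 1.554, -0.134], TCP at [0.248, 0.519, 0.25] pointing down, gripper open.
Joint ranges: [-2.8, 2.8], [-0.68, 2.1], [0.12, 2.68], [-1.39, 4.53], [0.16, 2.79], [-2.81, 2.81]. Speed limits (rad/s): [1.89, 1.89, 2.22, 3.01, 3.01, 3.01].

### API

Orientations are given as a rotation vector (axis times angle).
In Python, from station import * gives the robot as it stands. The module is installed in compiled form; this text tells all that it offers.
- The arm moves only by the shell command python3 -m creep 'ROWS' [FORCE]. ROWS is JSON, a list that holds one entry, the list of rows, each a list of 5 numbers: the opening, from -1 (shut) to 1 (fully open), then the shift along the tool's x, y, z in mm, then the turn about the tool's z in rad. In form: [[[grip, dx, dy, dz, spin], ...]]. A call has exactly 8 rows; each row is the pose to reach, as a shift and turn from the pose measured when the call began, along the tool's axes at that moment; what a row does not reach only later rows make up. A row lasts 1/12 s, in which the tool goes at most 41.7 mm and 7.16 degrees, less where a joint would pass 70% of its speed; a pose out of reach is approached as far as the arm can. A call with a gripper value outside its range is refused whole. The fingers move at their own pace and stop on an object; FORCE is the grip in N (left out, the last holds). Time passes only in rows, so rows that repeat a pose let the fingers close, or fill a call up. It gives the time, the measured TCP pose, the force and the opening at its end, in the units of the state.
- state(): the state, without advancing time (a new reading comes with each control period).
- get_image(name): name is "side" or "top" or "wrist"; returns a dict with "frame" (420x560x3 uint8, red, green, blue), "K" (3x3 intrinsics, pixels), "eye" and "orientation" of the camera in the world. Camera axes: x right, y down, z forward; pixel columns grow to the right and rows downward; lengths in m; the calibration is good to about 2 mm. The wrist camera is an equidistant fisheye: a pixel r from the principal point sees the ray r / f radians off the axis. A picture is of the moment at which its call begins. There is no depth.
- job_done(): hands the job in, once; it reports no verdict.
The state is a dict: "time_s": time; "joint_pos": joint angles; "qvel": joint speeds; "joint_torque": joint torques, N m; "tool_pos": TCP position; "tool_rot": TCP orientation; "ft_force": force on the tool from outside, world axes, zero at the start; "torque": the same for the moment, N m; "grip_width": finger opening in m.
Only numpy, scipy, OpenCV 4.12 (cv2) and the standard library are available. Lean on these libraries where they do the work, as an engineer would, in place of code of your own. Each camera call takes 0.05 s, during which the arm holds its last target. There are 200 camera calls.

### The job

The display head of the parts counter scale has fresh mounting tape around its screen opening. Pick the replacement glass off its carton by the suction lifter that is stuck on it, lay it flush on the sloped face of the head, squared up and centred over the opening, and press it on gently with about a kilogram of push, without shifting the head's tilt or the things around it. The tape needs time to grip, so finish still gripping the lifter and pressing the glass flat against the face; do not let go.

Things in the scene. Friction and masses are not known exactly. Their poses are not given: they have to be found in the camera images.
- glass: replacement display glass, a plate 80 mm (x) by 126 mm (y) by 5 mm thick, black border, clear middle, lying flat on the carton; 0.15 to 0.25 kg with the suction lifter that is stuck firmly on its upper side. Origin: centre of its underside; z out of its upper side. A half turn about z makes no difference
- lifter (a point): point to grip on the suction lifter, 40 mm above the middle of the underside of the glass, same axes. The lifter is a black rubber cup (48 mm diameter, 5 to 17 mm above the underside of the glass) with a grey upright bar on it, 56 mm long (x), 18 mm wide (y), 17 to 53 mm above the underside: pinch it across its 18 mm
- seat (a point): centre of the seat on the scale's tilting display head: a raised frame 80 mm (x) by 128 mm (y) with dark grey foam tape, round a screen opening of 48 by 94 mm. The underside of the glass must lie on its plane. z points out of the face, towards the robot and up; x up the slope; y level, along the hinge. The face slopes 0.20 to 0.45 rad from level, differently each time
- head_edge (a point): middle of the upper edge of the display head's case, 50 mm up the slope from the seat's centre and 3 mm below its plane, same axes. The case is 100 mm (x) by 154 mm (y). Its level hinge axis runs 18 mm behind the seat's centre, between two ears 83 to 93 mm to either side; it is stiff and yields only to about 1.8 Nm
- scale: parts counter scale, fixed, 350 mm deep (x -70 to 280 mm), 280 mm wide; front deck, 56 mm high, towards the robot. Origin on the shelf below the middle of the head's hinge, which is 125 mm up. Green push button, 32 mm wide, top at 74 mm, on the deck at x -43, y -113 mm. Steel pan behind the head (x 75 to 270 mm, 250 mm wide, top at 95 mm)
- carton: flat cardboard carton under the glass, fixed, 125 mm (x) by 165 mm (y) by 18 mm high; origin at the centre of its underside
- cup: blue sorting cup on the scale's pan, 68 mm wide at the rim, 70 mm high, with four black lag bolts standing in it up to 95 mm; origin at the centre of its underside; not to be disturbed
- turnbuckle: stainless turnbuckle lying on the shelf, 190 mm long (y), 24 mm wide, 18 mm high; origin at the centre of its underside; not to be disturbed
- drawer_knob: white nylon drawer knob standing on the shelf, 34 mm diameter, 29 mm high; origin at the centre of its underside; not to be disturbed
Mind the look-alikes: they are no part of the job. Leave any orange or yellow look-alike of the glass alone.

How it is judged:
On the way:
1. the glass is carried by the gripper, clear of its carton (height (world z) of glass above 0.05 m and contact force between the fingers and glass above 1 N and contact force between glass and scale below 0.1 N), for 0.2 s.
At the end, for the whole second after the job is handed in: The glass lies flush on the seat (2 degrees, 2.5 mm), centred within 10 mm each way and square within 0.1 rad, at rest, gripped by the lifter's bar (TCP within 28 mm of its grip point) and pressed on with 3 to 25 N; the head's edge has moved under 6 mm and the cup, turnbuckle and knob under 20 mm (angle between the z axis of glass and the z axis of seat, either way round below 0.035 rad and angle between the y axis of glass and the y axis of seat, either way round below 0.1 rad and z of glass in the frame of seat between -0.0025 and 0.0025 m and x of glass in the frame of seat between -0.01 and 0.01 m and y of glass in the frame of seat between -0.01 and 0.01 m and contact force between glass and scale between 3 and 25 N and contact force between the fingers and glass above 2 N and distance between the grasp point and lifter below 0.028 m and linear speed of glass below 0.02 m/s and distance of head_edge from where it was at the start of the episode below 0.006 m and distance of each of cup, turnbuckle, drawer_knob from where it was at the start of the episode below 0.02 m); the arm keeps its last pose, push and grip.
It fails at once if the glass is pressed on the scale with more than 60 N (contact force between glass and scale above 60 N).
It fails at once if the display head is pushed out of its tilt by more than 8 mm at its edge (distance of head_edge from where it was at the start of the episode above 0.008 m).
It fails at once if a bystander is pushed more than 30 mm (distance of any of cup, turnbuckle, drawer_knob from where it was at the start of the episode above 0.03 m).
It also fails if it takes over 45 s, if anything falls off the work surface, if the arm or the gripper's body presses on something with over 40 N, if the wrist force passes 120 N, or if a joint passes its speed limit or range.

## Working session

There is one attempt and no reset: what is moved stays moved. The work goes in short steps, Python scripts to look and compute and a shell command to move; the robot and the scene stay as the last step left them, time stands still between calls to the robot, and variables do not carry over. Pictures are saved under pics/ and viewed, about 8 in all and at most 12, crops included, and the job is handed in when it is done.

```bash
mkdir -p pics; cat > h.py <<'E'
from station import *
import numpy as np, cv2
from scipy.spatial.transform import Rotation as R
def rot(o):
    o=np.array(o,float); return o if o.shape==(3,3) else R.from_rotvec(o).as_matrix()
def snap(name,fn=None):
    d=get_image(name)
    if fn: cv2.imwrite('pics/'+fn,d['frame'][:,:,::-1])
    np.savez('pics/%s.npz'%(fn or name),**{k:np.array(d[k]) for k in('frame','K','eye','orientation')})
    return d
def ray(d,p,fish=False):
    K=np.array(d['K']);a=np.array([(p[0]-K[0,2])/K[0,0],(p[1]-K[1,2])/K[1,1]])
    if fish:
        t=np.linalg.norm(a);v=np.r_[a/max(t,1e-9)*np.sin(t),np.cos(t)]
    else: v=np.r_[a,1]
    return rot(d['orientation'])@(v/np.linalg.norm(v))
def onz(d,p,z,fish=False):
    v=ray(d,p,fish);e=np.array(d['eye']);return e+v*(z-e[2])/v[2]
def proj(d,P,fish=False):
    K=np.array(d['K']);c=rot(d['orientation']).T@(np.array(P)-np.array(d['eye']))
    if fish:
        t=np.arctan2(np.hypot(c[0],c[1]),c[2]);a=c[:2]/np.hypot(c[0],c[1])*t
    else:a=c[:2]/c[2]
    return a*[K[0,0],K[1,1]]+K[:2,2]
def load(fn):
    return dict(np.load('pics/%s.npz'%fn))
E
python3 - <<'E'
from h import *
a=snap('top','top1.png');b=snap('side','side1.png')
for d in(a,b):print(d['K'],d['eye'],d['orientation'])
print(state())
E
```

```text
[[476.16514827   0.         280.19538047]
 [  0.         476.16514827 209.05007372]
 [  0.           0.           1.        ]] [ 0.47692101 -0.06686378  1.15849115] [-2.16614144  2.21345239 -0.07243233]
[[455.2558102    0.         278.28306301]
 [  0.         455.2558102  205.00643226]
 [  0.           0.           1.        ]] [ 0.25781189 -0.93807685  0.93454379] [-2.26985308  0.38279373 -0.17733984]
{'time_s': 0.1, 'joint_pos': array([ 9.90987600e-01,  1.50937884e-01,  1.43794943e+00, -1.71064841e-05,
        1.55381668e+00, -1.33989422e-01]), 'qvel': array([ 3.09574898e-04, -1.52843320e-03, -2.53746037e-03,  7.12010716e-04,
       -2.65379104e-05,  1.84036513e-05]), 'joint_torque': array([ 5.77228973e-03, -7.14383197e+01, -5.71793282e+01, -1.60134937e-04,
        7.15552029e-03, -9.95167579e-05]), 'tool_pos': array([0.24784263, 0.51861761, 0.24944348]), 'tool_rot': array([ 2.65716507e+00,  1.67513486e+00, -1.57645551e-03]), 'ft_force': array([-0.4097573 , -0.39209276, -0.75013076]), 'torque': array([-0.03421792,  0.05988735,  0.01237196]), 'grip_width': 0.08510859923427347}
```

View pics/top1.png

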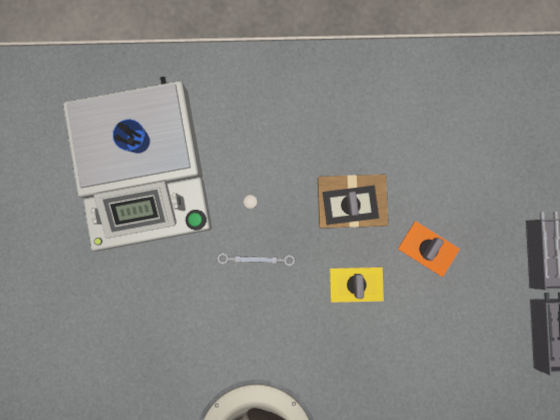

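View pics/side1.png

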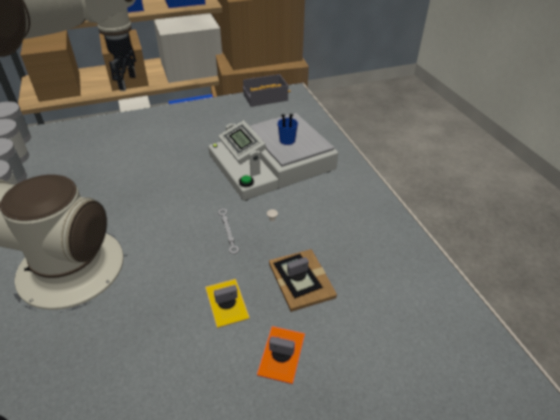

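Candidates for the glass in the top view are the black-bordered plate on the carton (351,204), the yellow plate (357,285) and the orange plate (431,248). I choose the one on the carton. The scale head is at about (135,210).

```bash
python3 - <<'E'
from h import *
a=load('top1.png')['frame'][:,:,::-1];b=load('side1.png')['frame'][:,:,::-1]
r=lambda im,x,y,w,h,s:cv2.resize(im[y:y+h,x:x+w],None,fx=s,fy=s,interpolation=cv2.INTER_CUBIC)
A=r(a,310,165,80,75,4);B=r(a,80,165,140,90,3.0);
B=r(a,80,170,120,75,4)
C=r(b,200,105,100,75,4);D=r(b,260,235,100,75,4)
cv2.imwrite('pics/crop1.png',np.vstack([np.hstack([A,B]),np.hstack([C,D])]))
E
```

```text
(no output)
```

View pics/crop1.png

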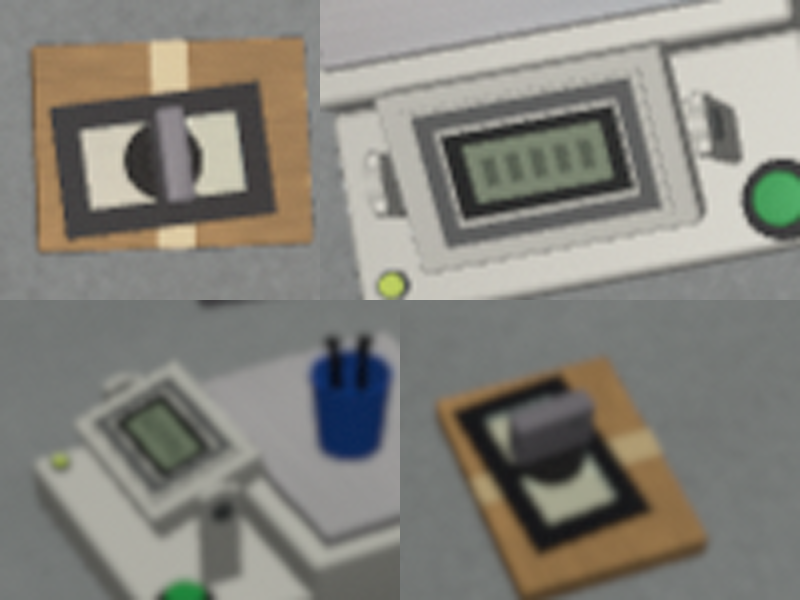

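```bash
cat > fit.py <<'E'
from h import *
from scipy.optimize import least_squares
def seat(p):
    x,y,yaw,t=p
    Rm=R.from_euler('z',yaw).as_matrix()@R.from_euler('y',-t).as_matrix()
    return np.array([x,y,.125])+Rm[:,2]*.018,Rm
def box(w,h,z):  # TL,TR,BR,BL seen from above with +x up,+y left
    return np.array([[w/2,h/2,z],[w/2,-h/2,z],[-w/2,-h/2,z],[-w/2,h/2,z]])
E
python3 - <<'E'
from fit import *
T=load('top1.png');S=load('side1.png')
g=np.array([(51,107),(259,83),(275,212),(67,239)])/4+[310,165]
G=np.array([onz(T,p,.023) for p in g]);c=G.mean(0)
e=(G[0]+G[3]-G[1]-G[2])/2; f=(G[0]+G[1]-G[2]-G[3])/2
print('glass',c,np.linalg.norm(e),np.linalg.norm(f),'yaw',np.arctan2(-e[0],e[1]),np.arctan2(f[1],f[0]))
tt=(np.array([(413,115),(632,78),(662,207),(447,247)])-[320,0])/4+[80,170]
tc=(np.array([(378,97),(660,47),(703,215),(425,270)])-[320,0])/4+[80,170]
# side: TL(+x+y)=top,TR(+x-y)=right,BR=bottom,BL=left
sc=(np.array([(175,362),(258,460),(158,522),(78,425)])-[0,300])/4+[200,105]
st=(np.array([(163,366),(233,454),(160,494),(95,428)])-[0,300])/4+[200,105]
def res(p):
    o,Rm=seat(p);o2=[]
    for d,pts,b in((T,tt,box(.08,.128,0)),(T,tc,box(.1,.154,-.003)),(S,st,box(.08,.128,0)),(S,sc,box(.1,.154,-.003))):
        for q,B in zip(pts,b): o2+=list(proj(d,o+Rm@B)-q)
    return np.array(o2)
s=least_squares(res,[.5,.25,.1,.3],loss='soft_l1')
print(s.x,seat(s.x));print(res(s.x).reshape(-1,2).round(1))
for n,p,z in(('knob',(250,201),.029),('tb1',(222,258),.01),('tb2',(290,260),.01),('cup',(130,135),.165)):print(n,onz(T,p,z))
E
```

```text
glass [ 0.55564909 -0.23899917  0.023     ] 0.12545861849832082 0.0787152870778116 yaw 0.1005559845692505 0.09074859333456707
[0.55367158 0.24178318 0.15445841 0.42007008] (array([0.54641813, 0.24065383, 0.14143509]), array([[ 0.90219038, -0.15384498, -0.40296929],
       [ 0.14046975,  0.988095  , -0.06274174],
       [ 0.40782444,  0.        ,  0.91306036]]))
[[-3.2 -0.8]
 [ 2.  -2.1]
 [ 3.6  0.2]
 [-1.   0.6]
 [-1.6 -0.1]
 [ 0.1 -0.3]
 [ 0.6  0.9]
 [ 0.3 -0.5]
 [ 1.5  0.6]
 [ 1.6 -1.8]
 [-1.5  3.5]
 [-1.6 -0.5]
 [-0.3 -1.3]
 [ 0.3 -2.5]
 [-1.4  1.2]
 [-1.   0.7]]
knob [0.56999657 0.0013419  0.029     ]
tb1 [0.4357621  0.07210135 0.01      ]
tb2 [ 0.42744062 -0.09100083  0.01      ]
cup [0.70397208 0.24388425 0.165     ]
```

```bash
cat >> h.py <<'E'
def to(P,ang=None,q=False):
    """print tool-axis shift (mm) and spin to bring TCP to P with tool x at world angle ang"""
    s=state();Rm=R.from_rotvec(s['tool_rot']).as_matrix();p=np.array(s['tool_pos'])
    a=np.arctan2(Rm[1,0],Rm[0,0])
    print('t %.2f tcp'%s['time_s'],p.round(4),'ang %.3f'%a,'tilt',Rm[:,2].round(3),'F',np.array(s['ft_force']).round(1),'w %.4f'%s['grip_width'])
    print('shift mm',(Rm.T@(np.array(P)-p)*1000).round(1),'spin', None if ang is None else round(a-ang,3))
E
python3 -m creep '[[[1,-27,30,0,-0.07],[1,-54,60,0,-0.14],[1,-82,90,0,-0.21],[1,-110,121,0,-0.28],[1,-137,151,0,-0.35],[1,-165,182,0,-0.42],[1,-192,212,0,-0.49],[1,-220,242,0,-0.541]]]' 20
python3 - <<'E'
from h import *
to([.52,-.239,.22],1.666)
E
```

```text
time_s: 0.77
tool_pos: [0.3714, 0.214, 0.2496]
tool_rot: [2.108, 2.329, -0.001]
ft_force: [1.1, 0.5, -0.3]
grip_width: 0.0853
t 0.77 tcp [0.3714 0.214  0.2496] ang 1.670 tilt [-0.    -0.001 -1.   ] F [ 1.1  0.5 -0.3] w 0.0853
shift mm [-465.5  102.9   29.9] spin 0.004
```

```bash
python3 -m creep '[[[1,-40,9,4,0],[1,-80,18,8,0],[1,-120,27,12,0],[1,-160,36,16,0],[1,-200,45,20,0],[1,-240,54,24,0],[1,-280,63,28,0],[1,-320,72,30,0]]]'
python3 -m creep '[[[1,-40,8,0,0],[1,-80,16,0,0],[1,-115,24,0,0],[1,-140,32,0,0],[1,-145,32,0,0],[1,-145,32,0,0],[1,-145,32,0,0],[1,-145,32,0,0]]]'
python3 - <<'E'
from h import *
to([.556,-.239,.064],1.666)
d=snap('wrist','w1.png');print(d['K'],d['eye'],d['orientation'])
E
```

```text
time_s: 1.43
tool_pos: [0.4747, -0.0995, 0.2192]
tool_rot: [-2.109, -2.328, 0.002]
ft_force: [-0.2, 1.3, -0.5]
grip_width: 0.0858
time_s: 2.1
tool_pos: [0.5206, -0.2396, 0.2193]
tool_rot: [-2.108, -2.329, 0.001]
ft_force: [-1.0, 0.2, -0.0]
grip_width: 0.0856
t 2.10 tcp [ 0.5206 -0.2396  0.2193] ang 1.670 tilt [-0.001 -0.    -1.   ] F [-1.   0.2 -0. ] w 0.0856
shift mm [ -2.9  35.4 155.3] spin 0.004
[[325.1922621    0.         284.69590748]
 [  0.         325.1922621  212.48163016]
 [  0.           0.           1.        ]] [ 0.43762397 -0.24664355  0.34329344] [1.94742364 2.14984029 0.35370091]
```

View pics/w1.png

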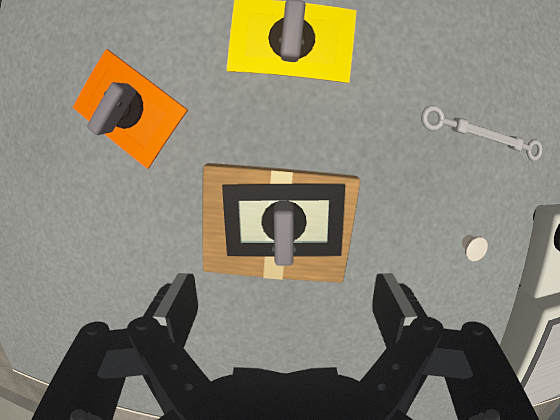

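The wrist view shows the black-bordered glass on the carton, with corners at (223,185), (345,184), (343,256) and (227,255). The lifter bar runs from (284,205) to (284,262).

```bash
python3 - <<'E'
from h import *
d=load('w1.png')
G=np.array([onz(d,p,.023,True) for p in[(223,185),(345,184),(343,256),(227,255)]])
print(G.round(4),G.mean(0))
e=G[1]+G[2]-G[0]-G[3];f=G[2]+G[3]-G[0]-G[1];print(np.linalg.norm(e)/2,np.linalg.norm(f)/2,np.arctan2(-e[0],e[1]),np.arctan2(f[1],f[0]))
B=np.array([onz(d,p,.071,True) for p in[(274,203),(293,203),(294,264),(275,264)]]);print(B.round(4),B.mean(0))
to([*G.mean(0)[:2],.064],np.pi/2+.095)
E
```

```text
[[ 0.5223 -0.3021  0.023 ]
 [ 0.5089 -0.1778  0.023 ]
 [ 0.59   -0.1668  0.023 ]
 [ 0.6014 -0.2949  0.023 ]] [ 0.55566679 -0.23538596  0.023     ]
0.12676486691597103 0.08060516519954224 0.09803456301202558 0.11281937076701264
[[ 0.5217 -0.2479  0.071 ]
 [ 0.52   -0.2314  0.071 ]
 [ 0.5797 -0.224   0.071 ]
 [ 0.5814 -0.2418  0.071 ]] [ 0.5506977  -0.23627006  0.071     ]
t 2.15 tcp [ 0.5207 -0.2395  0.2195] ang 1.671 tilt [-0.001 -0.001 -1.   ] F [0.4 0.3 0.3] w 0.0852
shift mm [  0.7  35.3 155.5] spin 0.005
```

```bash
python3 -m creep '[[[1,0,18,20,0.004],[1,0,34,50,0.004],[1,0,34,85,0.004],[1,0,34,115,0.004],[1,0,34,140,0.004],[1,0,34,154,0.004],[1,0,34,154,0.004],[1,0,34,154,0.004]]]'
python3 -m creep '[[[-1,0,0,0,0],[-1,0,0,0,0],[-1,0,0,0,0],[-1,0,0,0,0],[-1,0,0,0,0],[-1,0,0,0,0],[-1,0,0,0,0],[-1,0,0,0,0]]]' 20
python3 -c "
from h import *
to([.55,-.236,.064],1.666)"
```

```text
time_s: 2.82
tool_pos: [0.5544, -0.2354, 0.0658]
tool_rot: [-2.111, -2.326, 0.001]
ft_force: [1.2, -0.1, 0.7]
grip_width: 0.0854
time_s: 3.48
tool_pos: [0.5545, -0.2356, 0.0663]
tool_rot: [2.111, 2.326, -0.001]
ft_force: [-1.7, -0.6, 5.6]
grip_width: 0.0177
t 3.48 tcp [ 0.5545 -0.2356  0.0663] ang 1.668 tilt [-0.001 -0.001 -1.   ] F [-1.7 -0.6  5.6] w 0.0177
shift mm [ 0.  -4.5  2.3] spin 0.002
```

```bash
python3 -m creep '[[[-1,0,0,-15,0],[-1,0,0,-35,0],[-1,0,0,-70,0],[-1,0,0,-110,0],[-1,0,0,-150,0],[-1,0,0,-185,0],[-1,0,0,-200,0],[-1,0,0,-200,0]]]'
python3 - <<'E'
from h import *
to([.49,.238,.29],1.725)
print(state()['ft_force'],state()['joint_pos'])
E
```

```text
time_s: 4.15
tool_pos: [0.5554, -0.2359, 0.2705]
tool_rot: [2.107, 2.322, 0.001]
ft_force: [0.3, 0.1, -2.6]
grip_width: 0.0177
t 4.15 tcp [ 0.5554 -0.2359  0.2705] ang 1.668 tilt [ 0.004 -0.004 -1.   ] F [ 0.3  0.1 -2.6] w 0.0177
shift mm [477.9 -19.2 -21.4] spin -0.057
[ 0.25156149  0.14134419 -2.62752733] [-5.28826676e-01  2.00733117e-01  1.33763944e+00 -8.22309588e-04
  1.59753028e+00 -2.19650197e+00]
```

```bash
python3 -m creep '[[[-1,30,-20,0,0],[-1,66,-38,0,0],[-1,102,-56,0,0],[-1,138,-74,0,0],[-1,174,-92,0,0],[-1,210,-110,0,0],[-1,246,-128,0,0],[-1,270,-140,0,0]]]'
python3 -m creep '[[[-1,36,-5,0,-0.01],[-1,72,-10,0,-0.02],[-1,108,-13,0,-0.04],[-1,144,-16,0,-0.055],[-1,172,-16,0,-0.055],[-1,188,-16,0,-0.055],[-1,192,-16,0,-0.055],[-1,192,-16,0,-0.055]]]'
python3 - <<'E'
from h import *
to([.49,.238,.29],1.725)
d=snap('wrist','w2.png');print(d['K'],d['eye'],d['orientation'])
E
```

```text
time_s: 4.82
tool_pos: [0.3877, 0.0214, 0.2676]
tool_rot: [2.108, 2.324, -0.0]
ft_force: [1.0, 0.6, -1.4]
grip_width: 0.0177
time_s: 5.48
tool_pos: [0.3525, 0.2117, 0.2658]
tool_rot: [2.041, 2.384, -0.003]
ft_force: [-0.1, 0.4, -2.6]
grip_width: 0.0178
t 5.48 tcp [0.3525 0.2117 0.2658] ang 1.725 tilt [ 0.001 -0.004 -1.   ] F [-0.1  0.4 -2.6] w 0.0178
shift mm [  4.8 139.9 -24.2] spin 0.0
[[325.1922621    0.         284.69590748]
 [  0.         325.1922621  212.48163016]
 [  0.           0.           1.        ]] [0.26979484 0.20050524 0.38961271] [1.888709   2.20449456 0.36122908]
```

View pics/w2.png

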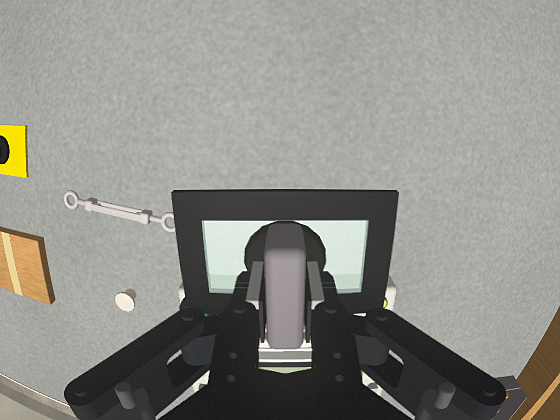

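The gripper hides the seat in this view. The carried glass sits square, from (173,190) to (398,190), and the lifter is well held. I'll refit the seat from the earlier top and side views, using the opening's edge in place of the outer edge of the tape.

```bash
python3 - <<'E'
from fit import *
T=load('top1.png');S=load('side1.png')
k=lambda a:(np.array(a)-[320,0])/4+[80,170]
kc=lambda a:(np.array(a)-[0,300])/4+[200,105]
tt=k([(413,115),(632,78),(662,207),(447,247)]);to_=k([(440,137),(610,104),(635,187),(462,222)])
tc=k([(378,97),(660,47),(703,215),(425,270)])
sc=kc([(175,362),(258,460),(158,522),(78,425)]);st=kc([(163,366),(233,454),(160,494),(95,428)])
def res(q):
    p,w,h=q[:4],q[4],q[5];o,Rm=seat(p);o2=[]
    for d,pts,b in((T,tt,box(w,h,0)),(T,to_,box(.048,.094,0)),(T,tc,box(.1,.154,-.003)),(S,st,box(w,h,0)),(S,sc,box(.1,.154,-.003))):
        for u,B in zip(pts,b): o2+=list(proj(d,o+Rm@B)-u)
    return np.array(o2)
s=least_squares(res,[.55,.24,.15,.4,.072,.12],loss='soft_l1')
print(s.x);o,Rm=seat(s.x[:4]);print(o,Rm);print(res(s.x).reshape(-1,2).round(1).tolist())
J=np.linalg.inv(s.jac.T@s.jac);print(np.sqrt(np.diag(J)))
t=s.x[3]
for h in(.045,.048):print('final TCP',o+h*Rm[:,2])
E
```

```text
[0.55215177 0.24220534 0.15904031 0.35455725 0.07192958 0.11784407]
[0.54598148 0.24121565 0.14188041] [[ 0.925965   -0.1583707  -0.34279374]
 [ 0.14852009  0.98737973 -0.05498238]
 [ 0.34717518  0.          0.93780029]]
[[-0.4, 0.6], [-0.1, -0.2], [0.4, -0.6], [0.3, -0.8], [-0.0, -0.6], [1.2, -0.3], [0.4, 0.2], [0.5, -0.7], [-1.5, -0.1], [-0.0, -0.6], [0.1, 1.5], [-0.3, 0.5], [1.2, 2.4], [-0.1, -1.6], [-1.5, 1.1], [-0.5, -1.1], [-0.3, -0.8], [0.5, -1.9], [-2.0, 0.4], [-1.7, -0.1]]
[0.0009691  0.00072117 0.01005285 0.03827837 0.00240735 0.00221845]
final TCP [0.53055576 0.23874145 0.18408142]
final TCP [0.52952738 0.2385765  0.18689482]
```

```bash
python3 -c "
from h import *
to([.5435,.241,.225],1.730)"
```

```text
t 5.53 tcp [0.3527 0.2109 0.266 ] ang 1.724 tilt [ 0.002 -0.004 -1.   ] F [ 1.  -0.6 -1.5] w 0.0177
shift mm [  0.8 193.1  41.2] spin -0.006
```

```bash
python3 -m creep '[[[-1,0,30,0,0],[-1,0,65,0,-0.006],[-1,0,100,0,-0.006],[-1,0,135,0,-0.006],[-1,1,165,0,-0.006],[-1,1,185,0,-0.006],[-1,1,193,8,-0.006],[-1,1,193,16,-0.006]]]' 20
python3 -c "
from h import *
to([.5435,.241,.2038],1.730)"
```

```text
time_s: 6.2
tool_pos: [0.5447, 0.2399, 0.2486]
tool_rot: [2.038, 2.387, -0.005]
ft_force: [0.5, 0.8, -2.2]
grip_width: 0.0176
t 6.20 tcp [0.5447 0.2399 0.2486] ang 1.728 tilt [ 0.    -0.004 -1.   ] F [ 0.5  0.8 -2.2] w 0.0176
shift mm [ 1.4 -1.  44.8] spin -0.002
```

Next I descend to about 4 mm above the expected first contact and look from the side.

```bash
python3 -m creep '[[[-1,0,0,8,0],[-1,1,0,18,0],[-1,1,0,28,0],[-1,1,0,36,0],[-1,1,0,40,0],[-1,1,0,40,0],[-1,1,0,40,0],[-1,1,0,40,0]]]'
python3 - <<'E'
from h import *
to([.5435,.241,.2038],1.730)
a=snap('side','s2.png')['frame'][:,:,::-1];b=snap('top','t2.png')['frame'][:,:,::-1]
r=lambda im,x,y,w,h,s:cv2.resize(im[y:y+h,x:x+w],None,fx=s,fy=s,interpolation=cv2.INTER_CUBIC)
cv2.imwrite('pics/crop2.png',np.hstack([r(a,190,80,95,115,4),r(b,80,130,95,115,4)]))
E
```

```text
time_s: 6.87
tool_pos: [0.5447, 0.2409, 0.2092]
tool_rot: [2.037, 2.387, -0.003]
ft_force: [0.6, -0.4, -1.7]
grip_width: 0.0176
t 6.87 tcp [0.5447 0.2409 0.2092] ang 1.728 tilt [ 0.001 -0.004 -1.   ] F [ 0.6 -0.4 -1.7] w 0.0176
shift mm [ 0.3 -1.2  5.4] spin -0.002
```

View pics/crop2.png

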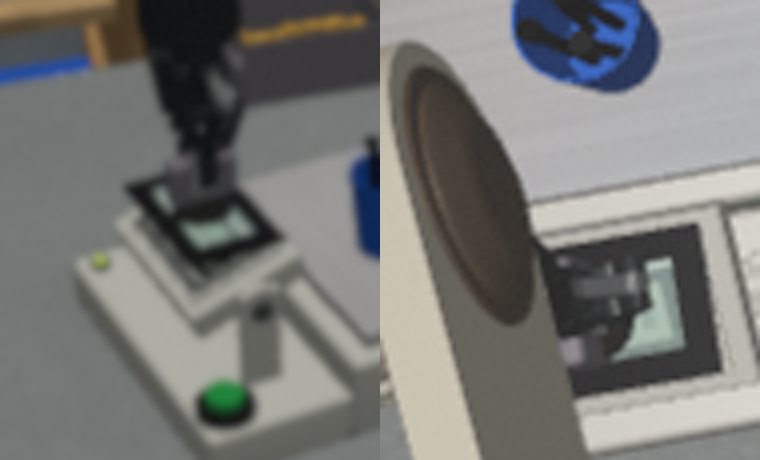

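The glass hovers level over the head and parallel to the case in both crops; its right-hand edge in the top crop runs from (697,222) to (722,372). Now to seek contact.

```bash
python3 -m creep '[[[-1,0,0,1,0],[-1,0,-1,2,0],[-1,0,-1,3,0],[-1,0,-1,4,0],[-1,0,-1,5,0],[-1,0,-1,6,0],[-1,0,-1,6,0],[-1,0,-1,6,0]]]'
python3 -c "
from h import *
to([.5295,.2386,.1869],1.730)"
```

```text
time_s: 7.63
tool_pos: [0.5437, 0.2407, 0.2033]
tool_rot: [2.037, 2.387, -0.003]
ft_force: [-1.0, -0.5, -0.5]
grip_width: 0.0176
t 7.63 tcp [0.5437 0.2407 0.2033] ang 1.728 tilt [ 0.001 -0.004 -1.   ] F [-1.  -0.5 -0.5] w 0.0176
shift mm [  0.3 -14.4  16.4] spin -0.002
```

```bash
python3 -m creep '[[[-1,0,0,1,0],[-1,0,-1,1.5,0],[-1,0,-1,2,0],[-1,0,-2,2.5,0],[-1,0,-2,3,0],[-1,0,-2,3.5,0],[-1,0,-3,4,0],[-1,0,-3,4,0]]]'
python3 -c "
from h import *
to([.5295,.2386,.1869],1.730)
for i in range(3):print(state()['torque'])"
```

```text
time_s: 8.3
tool_pos: [0.5409, 0.2401, 0.1999]
tool_rot: [2.037, 2.386, -0.002]
ft_force: [-1.7, -2.2, 7.1]
grip_width: 0.0176
t 8.30 tcp [0.5409 0.2401 0.1999] ang 1.728 tilt [ 0.002 -0.004 -1.   ] F [-1.7 -2.2  7.1] w 0.0176
shift mm [  0.3 -11.5  13. ] spin -0.002
[-0.20734774  0.24264393  0.02463416]
[-0.20734774  0.24264393  0.02463416]
[-0.20734774  0.24264393  0.02463416]
```

```bash
python3 -m creep '[[[-1,0,-0.5,0.5,0],[-1,0,-1,1,0],[-1,0,-1.5,1.5,0],[-1,0,-2,2,0],[-1,0,-2.5,2.5,0],[-1,0,-3,3,0],[-1,0,-3,3.5,0],[-1,0,-3,3.5,0]]]'
python3 -c "
from h import *
to([.5295,.2386,.1869],1.730)
print(state()['torque'])"
```

```text
time_s: 8.97
tool_pos: [0.5377, 0.2396, 0.1963]
tool_rot: [2.037, 2.386, -0.003]
ft_force: [-2.4, -1.5, 6.0]
grip_width: 0.0174
t 8.97 tcp [0.5377 0.2396 0.1963] ang 1.728 tilt [ 0.002 -0.004 -1.   ] F [-2.4 -1.5  6. ] w 0.0174
shift mm [ 0.3 -8.2  9.4] spin -0.002
[-0.07316564  0.23532368 -0.00599492]
```

The force stays at about 8 N while the tool descends, so the glass is pivoting in the grip as planned.

```bash
python3 -m creep '[[[-1,0,-0.5,0.5,0],[-1,0,-1,1,0],[-1,0,-1.5,1.5,0],[-1,0,-2,2,0],[-1,0,-2.5,2.5,0],[-1,0,-3,3,0],[-1,0,-3,3.5,0],[-1,0,-3,3.5,0]]]'
python3 -c "
from h import *
to([.5295,.2386,.1869],1.730)
print(state()['torque'])"
python3 -m creep '[[[-1,0,-0.5,0.5,0],[-1,0,-1,1,0],[-1,0,-1.5,1.5,0],[-1,0,-2,2,0],[-1,0,-2.5,2.5,0],[-1,0,-2.5,3,0],[-1,0,-2.5,3,0],[-1,0,-2.5,3,0]]]'
python3 - <<'E'
from h import *
to([.5295,.2386,.1869],1.730)
print(state()['torque'])
a=snap('side','s3.png')['frame'][:,:,::-1];b=snap('top','t3.png')['frame'][:,:,::-1]
r=lambda im,x,y,w,h,s:cv2.resize(im[y:y+h,x:x+w],None,fx=s,fy=s,interpolation=cv2.INTER_CUBIC)
cv2.imwrite('pics/crop3.png',np.hstack([r(a,210,110,80,80,5),r(b,115,165,80,80,5)]))
E
```

```text
time_s: 9.63
tool_pos: [0.5345, 0.2391, 0.1928]
tool_rot: [2.037, 2.387, -0.003]
ft_force: [-2.1, -0.6, 4.5]
grip_width: 0.0174
t 9.63 tcp [0.5345 0.2391 0.1928] ang 1.728 tilt [ 0.001 -0.004 -1.   ] F [-2.1 -0.6  4.5] w 0.0174
shift mm [ 0.3 -5.   5.9] spin -0.002
[0.09583738 0.03456586 0.00885902]
time_s: 10.3
tool_pos: [0.5318, 0.2387, 0.1898]
tool_rot: [2.037, 2.387, -0.004]
ft_force: [-3.2, -0.5, 4.8]
grip_width: 0.0173
t 10.30 tcp [0.5318 0.2387 0.1898] ang 1.729 tilt [ 0.001 -0.004 -1.   ] F [-3.2 -0.5  4.8] w 0.0173
shift mm [ 0.3 -2.2  2.9] spin -0.001
[ 0.12193837  0.24778578 -0.04951058]
```

View pics/crop3.png

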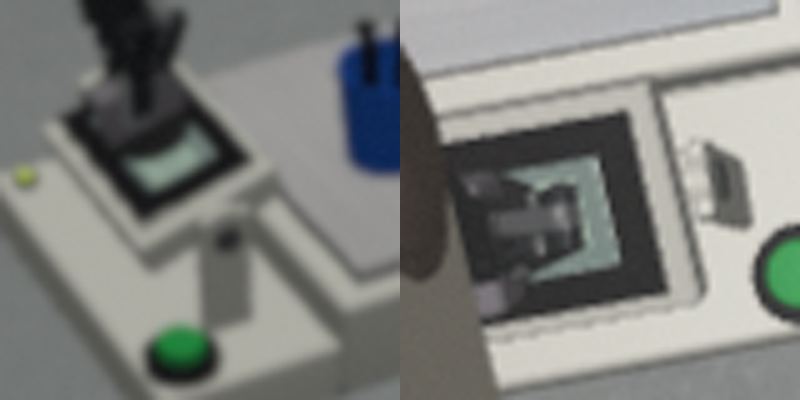

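The glass is nearly flush and inside the case rim all round (top crop: glass right corners (628,113) and (668,290)). I'll continue down until the force builds.

```bash
python3 -m creep '[[[-1,0,-0.5,0.5,0],[-1,0,-1,1,0],[-1,0,-1,1.5,0],[-1,0,-1.5,2,0],[-1,0,-1.5,2.5,0],[-1,0,-1.5,2.5,0],[-1,0,-1.5,2.5,0],[-1,0,-1.5,2.5,0]]]'
python3 - <<'E'
from fit import *
to([.5295,.2386,.1869],1.730)
print(state()['torque'])
# glass offset from top picture: right corners
T=load('t3.png');p=[.55215,.2422,.159,.3546];o,Rm=seat(p)
for q in((628,113),(668,290),(652,82),(705,295)):
    u=np.array([q[0]-400,q[1]])/5+[115,165];v=ray(T,u);n=Rm[:,2];zz=.005 if q[0] in(628,668) else -.003
    P=T['eye']+v*(n@(o+n*zz-T['eye']))/(n@v);print(q,(Rm.T@(P-o)*1000).round(1))
E
```

```text
time_s: 11.07
tool_pos: [0.5301, 0.2384, 0.1872]
tool_rot: [2.038, 2.387, -0.005]
ft_force: [-3.5, -0.4, 4.4]
grip_width: 0.0174
t 11.07 tcp [0.5301 0.2384 0.1872] ang 1.729 tilt [ 0.    -0.004 -1.   ] F [-3.5 -0.4  4.4] w 0.0174
shift mm [ 0.3 -0.5  0.3] spin -0.001
[ 0.03613918  0.41645046 -0.00811021]
(628, 113) [ 39.7 -66.6   5. ]
(668, 290) [-39.8 -64.7   5. ]
(652, 82) [ 49.3 -77.8  -3. ]
(705, 295) [-47.3 -77.9  -3. ]
```

```bash
python3 -m creep '[[[-1,0,0,0.5,0],[-1,0,-0.5,1,0],[-1,0,-0.5,1.5,0],[-1,0,-0.5,1.5,0],[-1,0,-0.5,2,0],[-1,0,-0.5,2,0],[-1,0,-0.5,2,0],[-1,0,-0.5,2,0]]]'
python3 -c "
from h import *
to([.5295,.2386,.1869],1.730)
print(state()['torque'])"
```

```text
time_s: 11.73
tool_pos: [0.5299, 0.2383, 0.1868]
tool_rot: [2.037, 2.386, -0.002]
ft_force: [-6.3, -2.9, 20.9]
grip_width: 0.0179
t 11.73 tcp [0.5299 0.2383 0.1868] ang 1.729 tilt [ 0.002 -0.004 -1.   ] F [-6.3 -2.9 20.9] w 0.0179
shift mm [ 0.3 -0.4 -0.1] spin -0.001
[-0.16143857  0.91532044  0.00346394]
```

The force rose at exactly the predicted flush height (z 0.1868 against 0.1869), so the glass is seated. I'll settle the push to about 12 N along the face normal.

```bash
python3 -m creep '[[[-1,0,0.3,1,0],[-1,0,0.3,1,0],[-1,0,0.3,1,0],[-1,0,0.3,1,0],[-1,0,0.3,1,0],[-1,0,0.3,1,0],[-1,0,0.3,1,0],[-1,0,0.3,1,0]]]'
python3 - <<'E'
from fit import *
to([.5295,.2386,.1869],1.730)
print(state()['torque'])
a=snap('side','s4.png')['frame'][:,:,::-1];b=snap('top','t4.png')['frame'][:,:,::-1]
r=lambda im,x,y,w,h,s:cv2.resize(im[y:y+h,x:x+w],None,fx=s,fy=s,interpolation=cv2.INTER_CUBIC)
cv2.imwrite('pics/crop4.png',np.hstack([r(a,210,110,80,80,5),r(b,115,165,80,80,5)]))
s=state();print(s['ft_force'],s['tool_pos'])
E
```

```text
time_s: 12.4
tool_pos: [0.5299, 0.2383, 0.1868]
tool_rot: [2.037, 2.386, -0.002]
ft_force: [-10.6, -3.6, 17.7]
grip_width: 0.0178
t 12.40 tcp [0.5299 0.2383 0.1868] ang 1.729 tilt [ 0.002 -0.004 -1.   ] F [-10.6  -3.6  17.7] w 0.0178
shift mm [ 0.3 -0.4 -0.1] spin -0.001
[-0.28894792  1.4780073  -0.01329278]
[-11.3257018   -3.43665462  17.28006678] [0.52994603 0.23837474 0.18683251]
```

View pics/crop4.png

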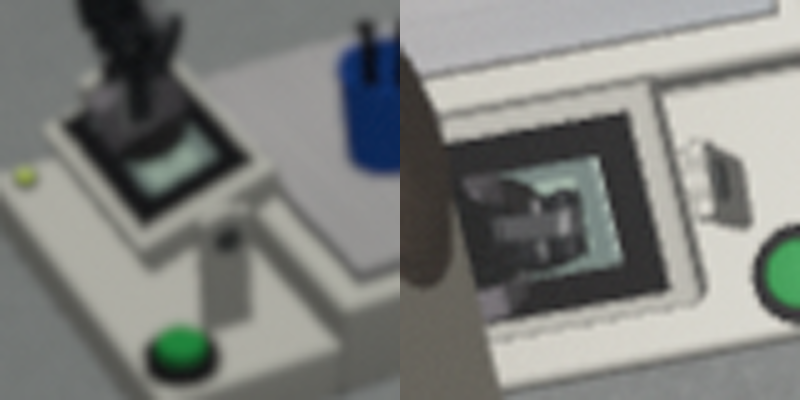

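The glass lies flat and square in the case rim, unchanged from before. The normal push is about 22 N, which is near the upper limit, so I'll ease it.

```bash
python3 -m creep '[[[-1,0,0.1,0.5,0],[-1,0,0.1,0.5,0],[-1,0,0.1,0.5,0],[-1,0,0.1,0.5,0],[-1,0,0.1,0.5,0],[-1,0,0.1,0.5,0],[-1,0,0.1,0.5,0],[-1,0,0.1,0.5,0]]]'
python3 -c "
from fit import *
z=seat([.55215,.2422,.159,.3546])[1]
for i in range(3):
    get_image('top');s=state();print(s['ft_force'],z.T@s['ft_force'],s['tool_pos'])"
```

```text
time_s: 13.17
tool_pos: [0.53, 0.2383, 0.1868]
tool_rot: [2.037, 2.386, -0.002]
ft_force: [-4.8, -1.5, 10.7]
grip_width: 0.0178
[-5.67895015 -2.51933636 11.39915137] [-1.6745724  -1.58840443 12.77540453] [0.52993051 0.23832168 0.1868189 ]
[-5.51114914 -2.09949508 11.1499413 ] [-1.54338733 -1.20042708 12.46109007] [0.52993797 0.23833731 0.1868397 ]
[-4.83426471 -2.46834047 10.70511834] [-1.12583755 -1.67179161 11.83215877] [0.52992669 0.23832886 0.18680567]
```

```bash
python3 - <<'E'
from h import *
a=load('side1.png')['frame'];b=load('s4.png')['frame']
f=lambda x:np.float32(cv2.cvtColor(x,cv2.COLOR_RGB2GRAY))
for n,(x,y,w,h) in dict(cup=(274,112,30,36),headcorner=(235,150,30,14),tb=(215,205,28,50),knob=(262,205,22,18)).items():
    print(n,cv2.phaseCorrelate(f(a[y:y+h,x:x+w]),f(b[y:y+h,x:x+w])))
print(job_done())
E
```

```text
cup ((-0.06322619872421242, 0.09465119102688391), 0.8675872343557852)
headcorner ((-0.261904475631372, 0.7578452038593788), 0.8660605631934272)
tb ((0.009550933906798065, 0.037377434193910375), 0.8688204555511475)
knob ((-0.144475875581767, 0.19582387928411116), 0.9562698128046813)
the job is handed in; nothing more can be done
None
```

The glass is pressed on the display head and the job is handed in, with the gripper still holding the lifter. The hand-in gave no verdict, so the result below rests on my own checks.

I gripped the lifter's bar with 20 N and carried the glass over the head. The tool cannot tilt, so I lowered the glass's upper edge onto the seat and let the glass pivot in the light grip until it lay flat. I then eased the push, which had briefly reached about 24 N. The whole job took about 13 s of the 45 s allowed.

**Last checks:**
- **Push:** the wrist read about 12 N straight into the face, steady, which with the glass's weight is roughly 14 N on the seat (limits 3 to 25 N).
- **Flush:** the TCP stopped at a height of 0.1868 m, and I had predicted 0.1869 m. The force rose sharply just there. I had no direct reading of the angle between glass and seat.
- **Centring:** just before the final press, the top view put the glass about 0 mm off along the slope and 2 to 3 mm off sideways. It looked square in the rim afterwards.
- **Bystanders:** the cup, turnbuckle and knob shifted by 0.25 pixels or less in the side view, so they did not move.
- **Head tilt:** this is the least certain check. A small patch at the head's corner shifted about 0.8 pixels between the first and last side views, at most about 2 mm. The glass now covers the tape near there and the head carries the push, so some or all of that may not be real movement. By eye, the case corner in the top view was unchanged, which does not quite agree with the side view.

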